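Sweep used cuvettes into the catch tray

ROBOT

A 6-joint arm with a two-finger parallel gripper is mounted at the origin on the work surface. World frame = base frame: x ahead of the robot, y to its left, z up, the work surface at z = 0. Lengths are in mm, angles in rad, forces in N, time in s.
With the tool pointing down it reaches from about 275 to 825 mm from the base axis. Payload 5.2 kg.
Tool frame: the origin (TCP) lies at the very end of the fingers, on their centre line; the grasp point (between the pads) lies 19 mm behind it; z points along the fingers, y is the line along which they close (so a half turn about z gives the same grasp; the last joint's range is limited). The gripper opens to 93 mm and grips with 3 to 60 N. Pads are 15 mm wide; open, the fingers measure 128 mm over their backs; the gripper's body (75 mm by 188 mm) begins 65 mm behind the grasp point.
Start: joints at [-1.479, 0.259, 1.535, -0, 1.348, -0.203], TCP at [159.823, -526.271, 195.153] pointing down, gripper open.
Joint ranges: [-3.14, 3.14], [-0.91, 2.08], [0.19, 2.58], [-1.22, 4.36], [0.22, 2.71], [-3.12, 3.12]. Speed limits (rad/s): [2.57, 2.57, 3.14, 3.14, 3.14, 3.14].

INTERFACE

Orientations are given as [roll, pitch, yaw] about the fixed x, y, z axes, in that order (R = Rz(yaw) Ry(pitch) Rx(roll)).
In Python, from bench import robot gives the robot as it stands. The module is installed in compiled form; this text tells all that it offers. Calls block until the motion is done:
- robot.move_ptp(position, orientation): joint-space move of the TCP to a pose.
- robot.move_linear(position, ori=None, speed=150, f_stop=None): straight line of the TCP; ori=None keeps the orientation; speed is the mean speed in mm/s. With f_stop (N) it stops when the force on the tool has changed by that much, and returns True; else False.
- robot.move_j(angles): joint-space move.
- robot.move_gripper(opening): opening from 0.0 (shut) to 1.0 (fully open); the grip force is fixed at half the most; returns when the fingers have stopped.
- robot.sleep(seconds).
- robot.inverse_kinematics(position, orientation): joint angles nearest the present ones, or None.
- robot.get_image(name): name is "scene" or "top" or "wrist"; returns a dict with "img" (480x640x3 uint8, blue, green, red), "fovy" (degrees; the focal length in pixels is half the picture's height over the tangent of half this angle, whatever the lens; pixels are square), "cx", "cy" (the principal point, pixels), "eye" and "orientation" of the camera in the world. Camera axes: x right, y down, z forward; pixel columns grow to the right and rows downward; lengths in mm; the calibration is good to about 2 mm. A picture is of the moment at which its call begins. There is no depth.
A pose or a line that the arm cannot do raises robot.MotionError and nothing moves.
- robot.hand_in(): hands the job in; it is judged then, once.
Readings, each from a call of its own:
- robot.current_t(): time.
- robot.current_qpos(): joint angles.
- robot.current_joint_vel(): joint speeds.
- robot.current_joint_efforts(): joint torques, N m.
- robot.current_tcp_pos(): TCP position.
- robot.current_eef_rot(): TCP orientation.
- robot.current_contact_force(): force on the tool from outside, world axes, zero at the start.
- robot.current_ft_torque(): the same for the moment, N m.
- robot.current_gripper_width(): opening from 0.0 (shut) to 1.0 (fully open).
- robot.current_finger_force(): force on a finger pad.
Only numpy, scipy, OpenCV 4.12 (cv2) and the standard library are available. Lean on these libraries where they do the work, as an engineer would, in place of code of your own. Each camera call takes 0.05 s, during which the arm holds its last target. There are 200 camera calls.

TASK

Clear the bench: with your fingertips, gently sweep the three used cuvettes (lilac, pink and purple) along the bench through the open front of the white catch tray, until each lies wholly inside on the tray floor and none pokes out over the front edge. Only push them: do not pick them up, pinch them or press down hard on them. Leave the brown vial that stands among them, and everything else on the bench, where it is.

Things in the scene. Friction and masses are not known exactly. Their poses are not given: they have to be found in the camera images.
- tray: White plastic catch tray fixed to the bench, left of the cuvettes. Origin: centre of its floor, at bench height. Inside: 240 mm along its x, 130 mm along its y. Walls 30 mm high, 5 mm thick at x = -120 and +120 mm and y = +65 mm. The -y side is the open front (no wall); it looks to the robot's right (world -y) within 0.25 rad. Floor 2 mm thick.
- tray_front (a point): Middle of the front edge of the tray floor, 65 mm from the tray's origin along its -y. Outside it a gentle ramp 20 mm long rises 2 mm from the bench to the floor.
- cuvette_a: Used square cuvette, pale lilac rigid plastic with a white end cap, 45 mm long (its x), 12.5 x 12.5 mm in section, about 15 g, lying loose on the bench, its length within 0.6 rad of world x. The cuvettes and the brown vial form a loose row along world x, about 70 mm apart, in any order. Origin: its centre, 6 mm above the bench. Slides under a light push.
- cuvette_a_end0 (a point): Centre of the tinted end face of cuvette_a (its own x = -22.5 mm).
- cuvette_a_end1 (a point): Centre of the white capped end face of cuvette_a (its own x = +22.5 mm).
- cuvette_b: Used square cuvette, bright pink-magenta rigid plastic with a white end cap, 45 mm long (its x), 12.5 x 12.5 mm in section, about 15 g, lying loose on the bench, its length within 0.6 rad of world x. The cuvettes and the brown vial form a loose row along world x, about 70 mm apart, in any order. Origin: its centre, 6 mm above the bench. Slides under a light push.
- cuvette_b_end0 (a point): Centre of the tinted end face of cuvette_b (its own x = -22.5 mm).
- cuvette_b_end1 (a point): Centre of the white capped end face of cuvette_b (its own x = +22.5 mm).
- cuvette_c: Used square cuvette, deep purple rigid plastic with a white end cap, 45 mm long (its x), 12.5 x 12.5 mm in section, about 15 g, lying loose on the bench, its length within 0.6 rad of world x. The cuvettes and the brown vial form a loose row along world x, about 70 mm apart, in any order. Origin: its centre, 6 mm above the bench. Slides under a light push.
- cuvette_c_end0 (a point): Centre of the tinted end face of cuvette_c (its own x = -22.5 mm).
- cuvette_c_end1 (a point): Centre of the white capped end face of cuvette_c (its own x = +22.5 mm).
- vial: Small brown glass vial with a white cap, 26 mm across and 52 mm tall, standing loose and upright in the same row as the cuvettes. Origin: centre of its underside. Must stay where it is.
- rack_magenta: Magenta tube rack, 75 (x) x 150 (y) x 45 mm (60 mm with tube lids), loose, behind the work area (far from the robot). Origin: centre of its underside. Bystander.
- rack_blue: Dark blue tube rack of the same size as the magenta one, loose, beside it. Origin: centre of its underside. Bystander.
- beaker: Glass beaker, 66 mm across, 70 mm tall, loose, at the far right. Origin: centre of its underside. Bystander.
- reagent: White plastic bottle with a blue cap, 60 mm across, 120 mm tall, loose, to the right of the cuvettes. Origin: centre of its underside. Bystander.

How it is judged (in metres and radians):
At the end, for the whole second after the job is handed in: Both ends of all three cuvettes are inside the tray walls and at least 2 mm behind the front edge of the floor, the cuvettes are at rest and not raised (centres below 30 mm), the vial is upright and within 12 mm of its start, and the other loose things are within 20 mm of theirs (y of cuvette_a_end0 in the frame of tray between -0.063 and 0.067 m and x of cuvette_a_end0 in the frame of tray between -0.122 and 0.122 m and y of cuvette_a_end1 in the frame of tray between -0.063 and 0.067 m and x of cuvette_a_end1 in the frame of tray between -0.122 and 0.122 m and height (world z) of each of cuvette_a, cuvette_b, cuvette_c below 0.03 m and linear speed of each of cuvette_a, cuvette_b, cuvette_c below 0.02 m/s and y of cuvette_b_end0 in the frame of tray between -0.063 and 0.067 m and x of cuvette_b_end0 in the frame of tray between -0.122 and 0.122 m and y of cuvette_b_end1 in the frame of tray between -0.063 and 0.067 m and x of cuvette_b_end1 in the frame of tray between -0.122 and 0.122 m and y of cuvette_c_end0 in the frame of tray between -0.063 and 0.067 m and x of cuvette_c_end0 in the frame of tray between -0.122 and 0.122 m and y of cuvette_c_end1 in the frame of tray between -0.063 and 0.067 m and x of cuvette_c_end1 in the frame of tray between -0.122 and 0.122 m and angle between vial's own z axis and vertical below 0.2 rad and distance of vial from where it was at the start of the episode below 0.012 m and distance of each of rack_magenta, rack_blue, beaker, reagent from where it was at the start of the episode below 0.02 m); the robot touches nothing.
It fails at once if a cuvette is lifted off the surface (its centre more than 30 mm up) (height (world z) of any of cuvette_a, cuvette_b, cuvette_c above 0.03 m).
It fails at once if a cuvette is pinched or pressed by the fingers with more than 18 N (contact force between any of cuvette_a, cuvette_b, cuvette_c and the fingers above 18 N).
It fails at once if the vial is moved by more than 12 mm or tipped (distance of vial from where it was at the start of the episode above 0.012 m or angle between vial's own z axis and vertical above 0.3 rad).
It fails at once if a rack, the beaker or the white bottle is moved by more than 20 mm (distance of any of rack_magenta, rack_blue, beaker, reagent from where it was at the start of the episode above 0.02 m).
It also fails if it takes over 67 s, if anything falls off the work surface, if the arm or the gripper's body presses on something with over 40 N, if the wrist force passes 120 N, or if a joint passes its speed limit or range.

## Working session

There is one attempt and no reset: what is moved stays moved. The work goes in short steps, each a Python script; the robot and the scene stay as the last script left them, time stands still between calls to the robot, and variables do not carry over. Pictures are saved under pics/ and viewed, at most 10 in all, crops included, and the job is handed in when it is done.

```bash
mkdir -p pics
cat > h.py <<'E'
import numpy as np, cv2
from scipy.spatial.transform import Rotation as R
from bench import robot
def snap(cam,fn):
    d=robot.get_image(cam); cv2.imwrite('pics/'+fn,d['img']); return d
def px(d,u,v,z=0):
    f=240/np.tan(np.radians(d['fovy'])/2)
    r=R.from_euler('xyz',d['orientation']).apply([(u-d['cx'])/f,(v-d['cy'])/f,1])
    e=np.array(d['eye']); return e+r*(z-e[2])/r[2]
E
python3 - <<'E'
from h import *
import pickle
o={}
for c in('top','scene'):
    d=snap(c,c+'0.png'); o[c]=d
    print(c,d['fovy'],d['cx'],d['cy'],d['eye'],d['orientation'])
pickle.dump(o,open('d0.pkl','wb'))
print(robot.current_eef_rot(),robot.current_t())
E
```

```text
top 44.92630733212531 323.090892334821 228.94667742415442 [ 513.36587754  -91.61997832 1222.08511495] [-3.04497656 -0.00883543 -1.58167353]
scene 44.27828567415962 316.1602922872144 240.14736482215704 [1024.01900131 -763.62902717  728.75365679] [-2.29475647 -0.02203358  0.57283748]
[-3.14000544e+00 -3.19414700e-04  2.94798874e-01] 0.1
```

View pics/top0.png

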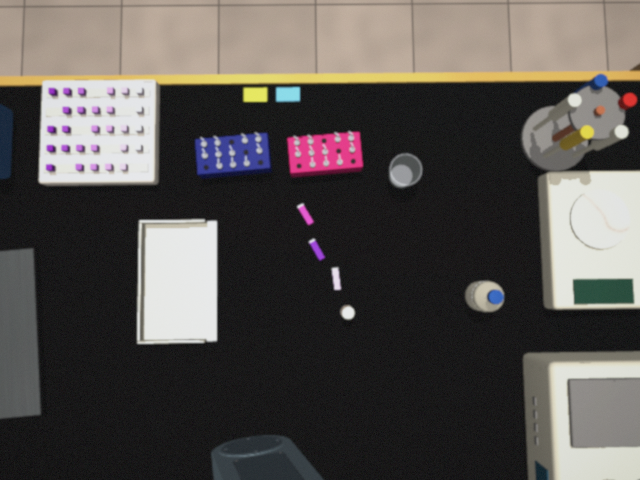

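The top view has world +x up and +y to the left. Tray is at u 138–217, v 220–343. Row from the far side: pink (305,214), purple (316,249), lilac (336,278), vial (348,313), which is nearest the robot. I'll enlarge the crop to measure.

Run:
```python
from h import *
a=cv2.imread('pics/top0.png')[195:355,125:375]
cv2.imwrite('pics/c0.png',cv2.resize(a,None,fx=3.2,fy=3.2,interpolation=cv2.INTER_CUBIC))
```

```text
(no output)
```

View pics/c0.png

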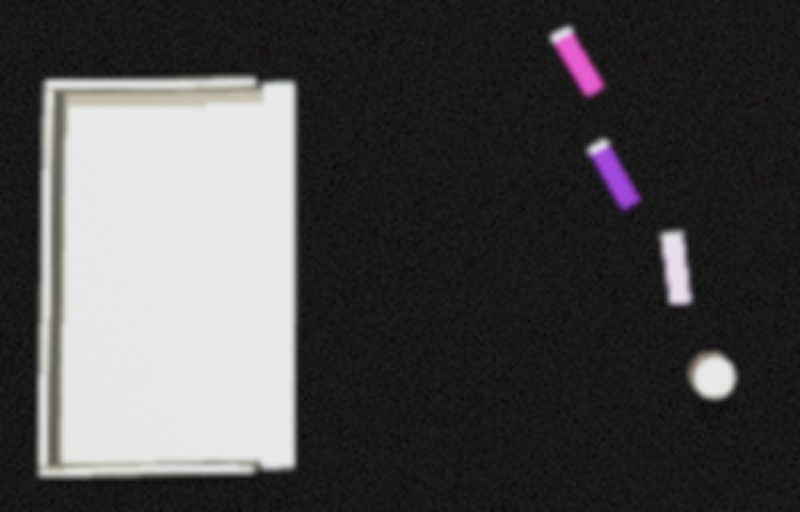

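```bash
cat > m.py <<'E'
from h import *
import pickle
d=pickle.load(open('d0.pkl','rb'))['top']
P=lambda x,y,z:px(d,125+x/3.2,195+y/3.2,z)[:2]
C={}
for n,c,t in(('pink',(562,31),(596,93)),('purple',(598,144),(632,206)),('lilac',(672,232),(680,303))):
    a,b=P(*c,10),P(*t,10); C[n]=(a,b)
vial=P(713,376,52)
E
python3 - <<'E'
from m import *
for n,(a,b) in C.items(): print(n,(a+b)/2,np.linalg.norm(a-b),np.degrees(np.arctan2(*(a-b)[::-1])))
print('vial',vial)
print('ramp corners',P(296,82,0),P(296,468,0))
print('wall ends top',P(257,80,30),P(257,470,30),'back',P(44,82,30),P(39,475,30))
E
```

```text
pink [661.89230593 -67.85908932] 46.74780313076389 28.0798474724397
purple [587.31409396 -90.77493133] 46.24671670127156 28.136309310190928
lilac [ 526.68592408 -129.85925993] 46.29240028946776 5.706216537132956
vial [ 458.43217827 -150.76433377]
ramp corners [651.60593897 119.40533987] [399.99107623 117.734226  ]
wall ends top [649.75790067 139.33242613] [401.81615653 137.18534437] back [649.81504052 276.21992773] [400.31451673 274.45829286]
```

```bash
cat > s.py <<'E'
from m import *
D=np.pi/180
def ori(phi): return [np.pi,0,phi*D+np.pi/2]
def n(phi): return np.array([-np.sin(phi*D),np.cos(phi*D)])
OFF=14; ZP=6
def sweep(c,phi,way,zup=100):
    """c: cuvette centre, way: list of (cuvette centre, face angle)"""
    s=np.array(c)-n(phi)*(OFF+13)
    robot.move_ptp([*s,max(zup,robot.current_tcp_pos()[2])],ori(phi))
    robot.move_linear([*s,30],speed=150)
    robot.move_linear([*s,ZP],speed=60)
    f0=np.array(robot.current_contact_force())
    t=np.array(c)-n(phi)*(OFF+1)
    r=[robot.move_linear([*t,ZP],speed=30,f_stop=8)]
    for w,p in way:
        t=np.array(w)-n(p)*OFF
        r.append(robot.move_linear([*t,ZP],ori(p),speed=70,f_stop=12))
        if r[-1]: break
    print('stopped',r,np.array(robot.current_contact_force())-f0,robot.current_tcp_pos(),robot.current_t())
def up(z=100):
    p=np.array(robot.current_tcp_pos())
    robot.move_linear([p[0],p[1]-12,p[2]],speed=60)
    robot.move_linear([p[0],p[1]-12,z],speed=150)
E
python3 - <<'E'
from s import *
robot.move_gripper(0)
a,b=C['lilac']
sweep((a+b)/2,5.7,[((519,-60),5),((500,197),0)])
up(); snap('top','t1.png'); 
a=cv2.imread('pics/t1.png')[195:355,125:375]
cv2.imwrite('pics/c1.png',cv2.resize(a,None,fx=3.2,fy=3.2,interpolation=cv2.INTER_CUBIC))
E
```

```text
stopped [False, False, False] [ 1.15657319 -0.74673417 -0.74341878] [500.02585903 182.89475284   5.98121686] 10.7917
```

View pics/c1.png

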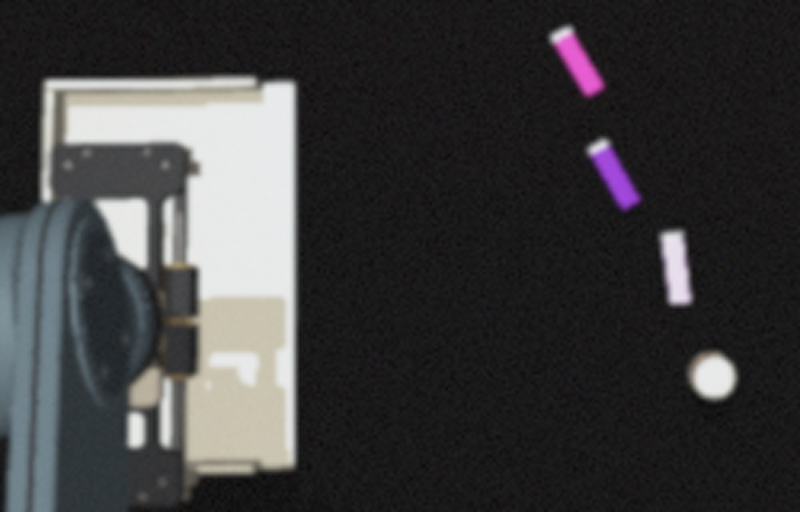

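The arm swept the whole path, but lilac has not moved: it is still at crop (676,267). I'll lower behind it again and look at the fingertips from the side before going on.

Run:
```python
from s import *
a,b=C['lilac']; c=(a+b)/2
print(robot.current_gripper_width(),robot.current_t())
s=c-n(5.7)*27
robot.move_ptp([*s,100],ori(5.7)); robot.move_linear([*s,6],speed=120)
print(robot.current_tcp_pos(),robot.current_contact_force(),robot.current_t())
d=snap('scene','s2.png'); snap('wrist','w2.png')
f=240/np.tan(np.radians(d['fovy'])/2)
def proj(p):
    q=R.from_euler('xyz',d['orientation']).inv().apply(np.array(p)-d['eye']); return np.array([d['cx'],d['cy']])+f*q[:2]/q[2]
print('tcp px',proj([*s,6]),'lilac px',proj([*c,6]))
u,v=proj([*c,6]).astype(int); im=cv2.imread('pics/s2.png')
x0,y0=max(0,u-100),max(0,v-90)
w=cv2.resize(im[y0:y0+150,x0:x0+200],(800,600),interpolation=cv2.INTER_CUBIC); cv2.imwrite('pics/s2c.png',w); print(x0,y0)
```

```text
0.0007866729809352964 11.9667
[ 529.9985162  -156.7732658     6.63262771] [-0.17157762 -0.19650716  0.26251375] 14.15
tcp px [259.05850592 253.78611927] lilac px [266.75194426 244.96118029]
166 154
```

View pics/s2c.png

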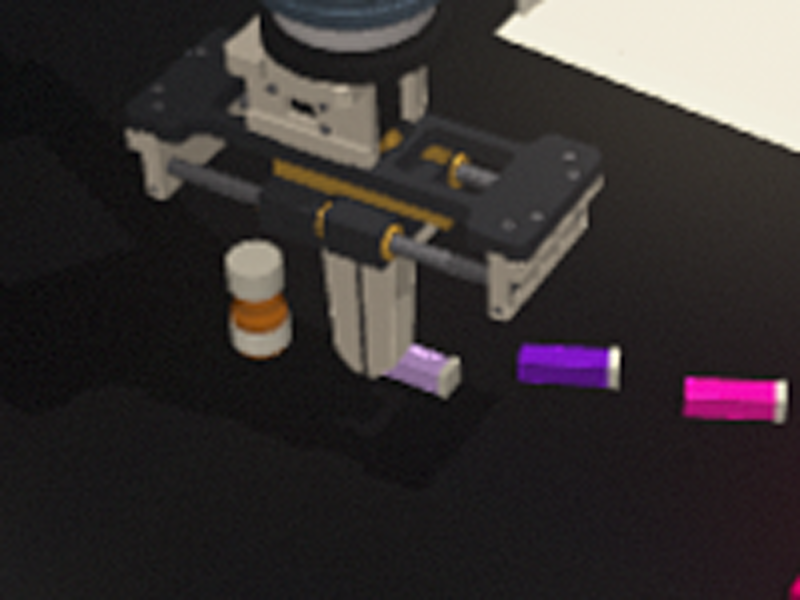

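View pics/w2.png

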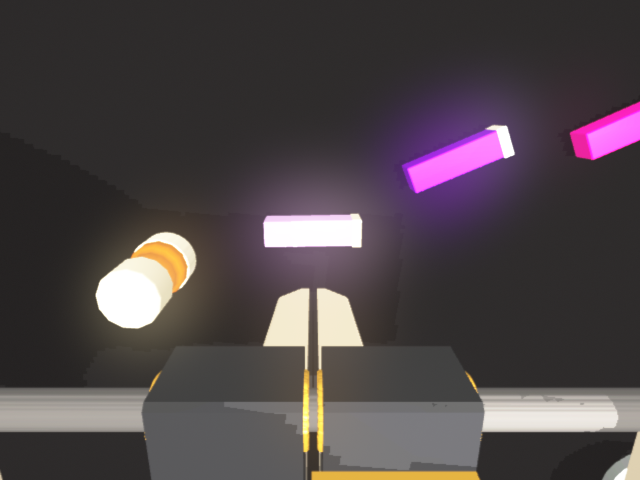

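The fingers are in the right place over the bench. In the scene crop, though, the tips end at (370,375), which is full-frame (258,248). The reported TCP projects about 6 px lower, so the real tips sit roughly 14 mm above it. That fits the sweep passing over the lilac cuvette. A gentle touch on the bare bench here will measure the offset.

Run:
```python
from s import *
p=np.array(robot.current_tcp_pos())
f0=np.array(robot.current_contact_force())
r=robot.move_linear([p[0],p[1],-16],speed=12,f_stop=3)
print(r,robot.current_tcp_pos(),np.array(robot.current_contact_force())-f0,robot.current_t())
```

```text
False [ 530.16279115 -157.0075044   -15.94081687] [-0.44072468  1.0419395  -0.24415549] 16.2333
```

Run:
```python
from s import *
p=np.array(robot.current_tcp_pos())
f0=np.array(robot.current_contact_force())
r=robot.move_linear([p[0],p[1],-28],speed=8,f_stop=3)
print(r,robot.current_tcp_pos(),np.array(robot.current_contact_force())-f0,robot.current_t())
```

```text
True [ 530.11665823 -157.00298319  -23.18924961] [-0.2226238  -0.51863887  5.35054827] 17.1583
```

The bench is touched at a reported z of about -22.5, so the real fingertips sit about 22 mm behind the reported TCP. I'll sweep at a reported z of -16, which puts the tips about 6 mm up.

```bash
sed -i 's/ZP=6/ZP=-16/' s.py
python3 - <<'E'
from s import *
p=np.array(robot.current_tcp_pos()); robot.move_linear([p[0],p[1],-16],speed=40)
a,b=C['lilac']; c=(a+b)/2
for w,ph in [(c-n(5.7)*1,5.7),((519,-60),5),((500,197),0)]:
    t=np.array(w)-n(ph)*OFF
    print(robot.move_linear([*t,ZP],ori(ph),speed=60,f_stop=12),robot.current_contact_force())
up(60); print(robot.current_tcp_pos(),robot.current_t())
a,b=C['purple']; c=(a+b)/2
robot.move_ptp([*(c-n(28)*27),60],ori(28)); snap('top','t3.png'); print(robot.current_t())
a=cv2.imread('pics/t3.png')[195:355,125:375]
cv2.imwrite('pics/c3.png',cv2.resize(a,None,fx=3.2,fy=3.2,interpolation=cv2.INTER_CUBIC))
E
```

```text
False [ 0.22736379 -0.11210637 -0.17015091]
False [ 0.29481933 -0.57256191 -0.73817805]
False [-0.04551811 -0.04738894 -0.08363395]
[499.50642078 170.96556534  59.54432881] 24.65
25.8583
```

View pics/c3.png

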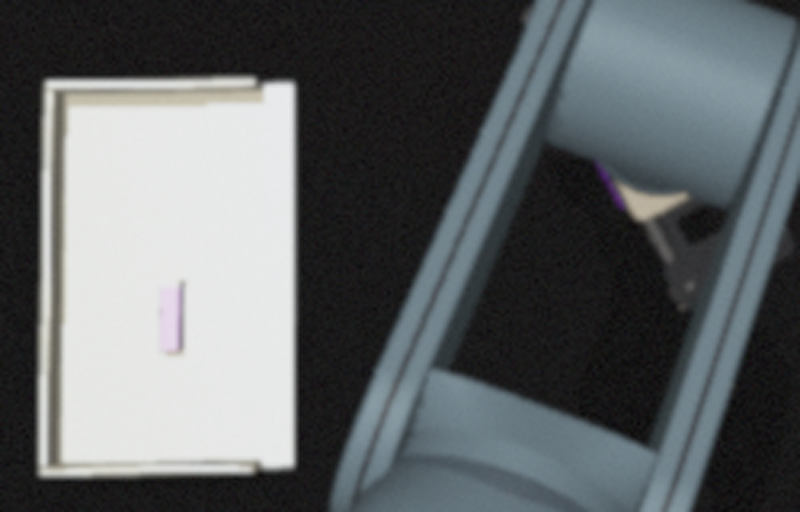

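Lilac now lies in the tray at crop (171,319), straight and well inside. Next is purple.

Run:
```python
from s import *
a,b=C['purple']; c=(a+b)/2
sweep(c,28,[(c+70*n(17),8),((555,197),0)],zup=60)
up(60)
a,b=C['pink']; c=(a+b)/2
robot.move_ptp([*(c-n(28)*27),80],ori(28)); snap('top','t4.png'); print(robot.current_t())
a=cv2.imread('pics/t4.png')[195:355,125:375]
cv2.imwrite('pics/c4.png',cv2.resize(a,None,fx=3.2,fy=3.2,interpolation=cv2.INTER_CUBIC))
```

```text
stopped [False, False, False] [-1.04464547 -0.36758857  0.02721403] [554.97066819 182.88983387 -16.02483026] 32.4
34.575
```

View pics/c4.png

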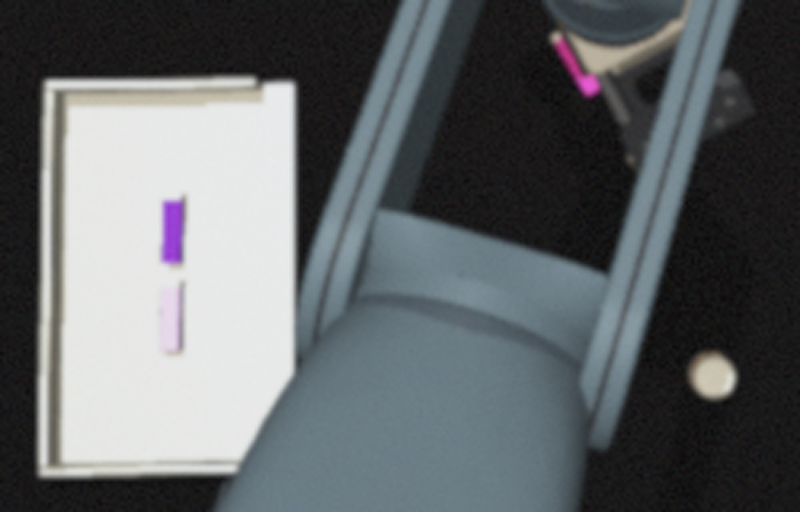

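Purple lies straight in the tray at crop (172,232), and the vial is still at (713,376). Next is pink, with a force-guarded descent because the gripper body passes near the rack.

Run:
```python
from s import *
a,b=C['pink']; c=(a+b)/2
p=np.array(robot.current_tcp_pos())
if robot.move_linear([p[0],p[1],-16],speed=50,f_stop=4):
    print('blocked',robot.current_tcp_pos(),robot.current_contact_force()); raise SystemExit
for w,ph in [(c-n(28)*1,28),(c+75*n(20),9),((612,197),0)]:
    t=np.array(w)-n(ph)*OFF
    r=robot.move_linear([*t,ZP],ori(ph),speed=60,f_stop=12); print(r,robot.current_contact_force())
    if r: raise SystemExit
up(120); 
robot.move_ptp([500,-100,195],ori(0)); d=snap('top','t5.png'); print(robot.current_t())
a=cv2.imread('pics/t5.png')[120:360,110:430]
cv2.imwrite('pics/c5.png',cv2.resize(a,(800,600),interpolation=cv2.INTER_CUBIC))
```

```text
False [-0.22050818 -1.13256039 -0.34037682]
False [-0.03908795 -0.00061651 -0.09702878]
False [0.13758224 0.11008355 0.07535306]
44.425
```

View pics/c5.png

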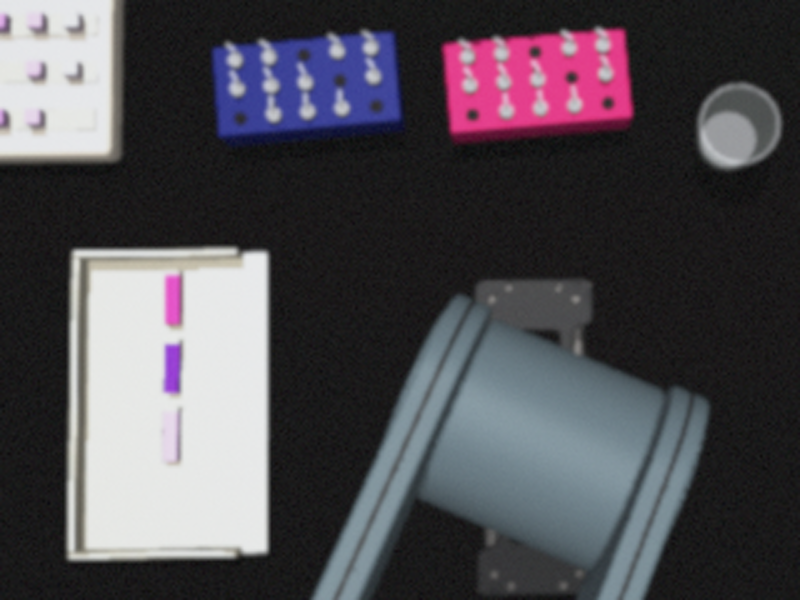

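All three cuvettes lie mid-tray, at crop (173,300), (173,368) and (171,436). The racks and beaker are where they were, and the arm is clear of everything.

```bash
python3 -c "
from bench import robot
print(robot.hand_in())"
```

```text
the job is handed in; nothing more can be done
None
```

I handed the job in at about 44 s with all three cuvettes lying inside the tray and the racks and beaker unmoved; the vial was last seen in place before the final (pink) sweep, the bottle was not re-checked, and the hand-in returned no verdict. The first sweep passed over the lilac cuvette because the real fingertips sit about 22 mm short of the reported TCP, so I measured that on the bench and corrected for it.

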